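Open the dial lock of the salon's tool box and present its shackle

TASK

Open the dial lock on the grey steel box: first turn the dial back (anticlockwise) to its zero stop, then turn it clockwise three clicks (notches) and leave it there. Then pull the steel shackle straight up out of the lid and finish holding it up in the gripper, upright and with both feet well clear (at least 6 cm) above the lid; do not put it down or let it go. Leave the other things on and around the box where they are.

Things in the scene. Friction and masses are not known exactly. Their poses are not given: they have to be found in the camera images.
- lock_box: grey steel box fixed to the trolley, 150 (x) x 190 (y) x 64 mm high, lid overhanging 2 mm; origin at the centre of its underside, z up. In its frame the dial axis stands at x 0, y +40 mm and the shackle at x 0, y -46 mm. Its lid top is 64 mm above its origin.
- dial (a joint): turn of the dial about its upright axis: 0 at the zero stop (hard), growing clockwise from above, up to 1.8 rad. It clicks and holds itself at every 0.3 rad; turning it over a click takes about 0.15 N m. The shackle comes out only at the third notch, 0.9 rad, within about 0.06 rad; elsewhere a plate under the lid catches it after 3 to 5 mm of lift.
- dial_grip (a point): middle of the dial's black grip bar, on the dial axis, 82 mm above the box's underside (18 mm above the lid). Bar 42 long (along the box's x when the dial is at 0), 15 thick, 22 mm high, top 93.5 mm above the box's underside; under it a steel disc of 60 mm diameter, its top 72.5 mm above the underside.
- dial_pointer (a point): white line on the disc at the pointer end of the bar, 25 mm from the dial axis. At the zero stop it points along the box's -x to the long mark of the scale on the lid; clockwise from there short marks show notches 1 to 6.
- shackle: loose steel U of 12 mm round bar, 100 mm tall, 44 mm wide (along its y), about 0.15 kg; origin midway between the two flat feet (at y +16 and -16 mm), z up to the crown. Locked, it stands 42 mm deep in two holes of the lid (0.75 mm play all round), axes along the box's. Grip the crown from above across its 12 mm (along its x).
- shackle_top (a point): top of the shackle's crown, 100 mm above its feet (58 mm above the lid when locked)
- shackle_foot (a point): midway between the feet of the shackle: its lowest point
- joiner_yellow_2: small plastic connector, 36 x 31 x 9 mm, lying loose on the lid near its back edge; leave alone; origin at the centre of its underside
- clip_black: hair clip, 32 x 71 x 10 mm, lying loose on the trolley beside the box; leave alone; origin at the centre of its underside
- wax_tin: round tin, 88 x 60 mm high, left of the box; leave alone; origin at the centre of its underside
- cream_jar: round jar, 71 x 50 mm high, left of the box; leave alone; origin at the centre of its underside
- hairpin_box: flat clear box, 126 x 124 x 34 mm, left behind; leave alone; origin at the centre of its underside
- peg_box: small clear box, 58 x 58 x 40 mm, right of the box; leave alone; origin at the centre of its underside
Mind the look-alikes: they are no part of the job. What is shaped like the shackle but pink is not meant.

How it is judged:
By the outcome, as a careful person would: the job done as asked, in the order asked, and still so for the second after the job is handed in, while the arm keeps its last pose, push and grip.
It also fails if it takes over 64 s, if anything falls off the work surface, if the arm or the gripper's body presses on something with over 40 N, if the wrist force passes 120 N, or if a joint passes its speed limit or range.

ROBOT

A 6-joint arm with a two-finger parallel gripper is mounted at the origin on a cart in front of the work surface, level with it; the furniture and walls round the work are solid. World frame = base frame: x ahead of the robot, y to its left, z up, the work surface at z = 0. Lengths are in m, angles in rad, forces in N, time in s.
With the tool pointing down it reaches from about 0.375 to 0.925 m from the base axis. Payload 5.7 kg.
Tool frame: the origin (TCP) lies at the very end of the fingers, on their centre line; the grasp point (between the pads) lies 19 mm behind it; z points along the fingers, y is the line along which they close (so a half turn about z gives the same grasp; the last joint's range is limited). The gripper opens to 85 mm and grips with 20 to 120 N. Pads are 22 mm wide; open, the fingers measure 114 mm over their backs; the gripper's body (76 mm by 85 mm) begins 54 mm behind the grasp point. The pads swing forward as they close: fully open they stand 13 mm farther back than shut.
Start: joints at [-1.312, 0.359, 1.51, -0, 1.272, -0.115], TCP at [0.219, -0.559, 0.231] pointing down, gripper open.
Joint ranges: [-2.97, 2.97], [-1.01, 2.36], [0.21, 2.38], [-0.96, 4.11], [0.2, 2.71], [-2.98, 2.98]. Speed limits (rad/s): [2.39, 2.39, 3.14, 3.14, 3.14, 3.14].

INTERFACE

Orientations are given as a unit quaternion [w, x, y, z].
In Python, from cell import robot, set_gripper, kinematics, status, viewer, order gives the robot as it stands. Calls block until the motion is done:
- robot.movep(position, orientation): joint-space move of the TCP to a pose.
- robot.movel(position, speed=0.15, frame=None, max_force=None): straight line of the TCP; frame=None keeps the orientation; speed is the mean speed in m/s. With max_force (N) it stops when the force on the tool has changed by that much, and returns True; else False.
- robot.goto_joints(angles): joint-space move.
- set_gripper(opening): finger opening in m; the grip force is fixed at half the most; returns when the fingers have stopped.
- robot.dwell(seconds).
- kinematics.solve_ik(position, orientation): joint angles nearest the present ones, or None.
- status.observe(): the state.
- viewer.get_image(name): name is "scene" or "top"; returns the picture (420x560x3 uint8, red, green, blue); there is no depth.
- viewer.camera_params(name): a dict with "K" (3x3 intrinsics, pixels), "distortion" ([k1, k2, p1, p2, k3] as OpenCV has them; the pictures are not rectified), "xyz" and "attitude" of the camera in the world. Camera axes: x right, y down, z forward; pixel columns grow to the right and rows downward; lengths in m; the calibration is good to about 2 mm. A picture is of the moment at which its call begins. camera_params takes no time and is no camera call.
A pose or a line that the arm cannot do raises robot.Unreachable and nothing moves.
- order.hand_in(): hands the job in; it is judged then, once.
The state is a dict: "t": time; "qpos": joint angles; "qvel": joint speeds; "joint_efforts": joint torques, N m; "eef_pos": TCP position; "tool_rot": TCP orientation; "wrist_force": force on the tool from outside, world axes, zero at the start; "torque": the same for the moment, N m; "grip_width": finger opening in m; "finger_force": force on a finger pad.
Only numpy, scipy, OpenCV 4.12 (cv2) and the standard library are available. Lean on these libraries where they do the work, as an engineer would, in place of code of your own. Each camera call takes 0.05 s, during which the arm holds its last target. There are 200 camera calls.

## Working session

There is one attempt and no reset: what is moved stays moved. The work goes in short steps, each a Python script; the robot and the scene stay as the last script left them, time stands still between calls to the robot, and variables do not carry over. Pictures are saved under pics/ and viewed, at most 10 in all, crops included, and the job is handed in when it is done.

```bash
ls; mkdir -p pics
python3 - <<'E'
from cell import viewer,status
import cv2
for n in("scene","top"):
    cv2.imwrite(f"pics/{n}0.png",viewer.get_image(n)[:,:,::-1]); print(n,viewer.camera_params(n))
print(status.observe())
E
```

```text
pics
scene {'K': array([[421.72211607,   0.        , 280.82300928],
       [  0.        , 421.72211607, 212.94474388],
       [  0.        ,   0.        ,   1.        ]]), 'distortion': array([-0.06356653,  0.        ,  0.        ,  0.        ,  0.        ]), 'xyz': array([ 0.16439526, -0.91132694,  0.73545628]), 'attitude': array([-0.47161845,  0.85533193, -0.18385609,  0.11036424])}
top {'K': array([[543.63842619,   0.        , 285.66376721],
       [  0.        , 543.63842619, 205.32463617],
       [  0.        ,   0.        ,   1.        ]]), 'distortion': array([-0.1112232,  0.       ,  0.       ,  0.       ,  0.       ]), 'xyz': array([-0.18943906, -0.02500137,  1.71909662]), 'attitude': array([-0.1617021 ,  0.70181545, -0.67657506,  0.15347212])}
{'t': 0.1, 'qpos': array([-1.31208877e+00,  3.59474075e-01,  1.51133423e+00, -4.69478647e-05,
        1.27253422e+00, -1.15078766e-01]), 'qvel': array([-0.00103776, -0.00319476, -0.00086903,  0.0002335 , -0.00125606,
        0.00044056]), 'joint_efforts': array([ 8.03240018e-04, -5.28649700e+01, -2.79351407e+01, -9.49632181e-05,
        5.11429855e-03, -6.85034365e-06]), 'eef_pos': array([ 0.21891176, -0.55795909,  0.23050938]), 'tool_rot': array([-8.71072123e-04,  9.82584587e-01,  1.85813785e-01, -8.51527285e-05]), 'wrist_force': array([-0.75380341,  0.10401302, -0.20421255]), 'torque': array([0.00034139, 0.01931665, 0.00750712]), 'finger_force': 0.0, 'grip_width': 0.08524736742050207}
```

View pics/scene0.png

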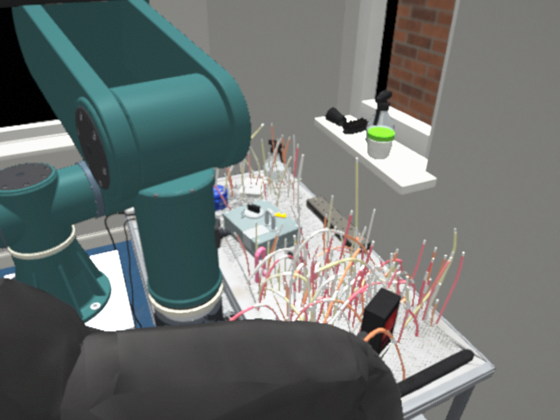

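View pics/top0.png

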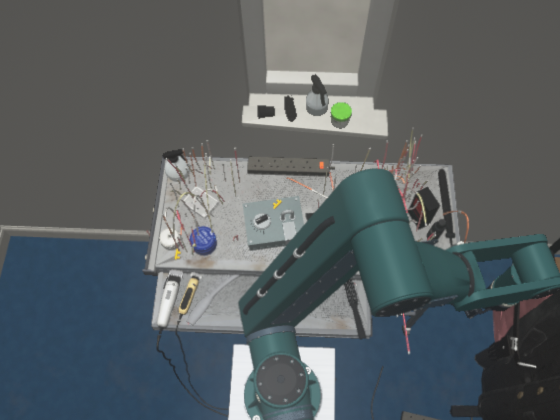

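The top view shows the grey box at about (275,222), with the dial at (262,220) and the shackle near (288,215). In the scene view the box is at about (262,222). I'll enlarge both.

```bash
cat > h.py <<'E'
import numpy as np,cv2
from cell import robot,set_gripper,kinematics,status,viewer,order
from scipy.spatial.transform import Rotation as R
def cam(n):
    c=viewer.camera_params(n); q=c["attitude"]; return c["K"],c["distortion"],c["xyz"],R.from_quat([*q[1:],q[0]]).as_matrix()
def proj(n,P):
    K,d,t,M=cam(n); P=np.atleast_2d(P).astype(float)
    return cv2.projectPoints((P-t)@M,np.zeros(3),np.zeros(3),K,d)[0][:,0]
def onplane(n,uv,z):
    K,d,t,M=cam(n); p=cv2.undistortPoints(np.float64(uv).reshape(-1,1,2),K,d)[:,0]
    r=np.c_[p,np.ones(len(p))]@M.T
    return t+r*((z-t[2])/r[:,2])[:,None]
def img(n): return viewer.get_image(n)[:,:,::-1].copy()
def crop(im,x,y,w,h,s): return cv2.resize(im[y:y+h,x:x+w],None,fx=s,fy=s,interpolation=cv2.INTER_CUBIC)
def quat(yaw): # tool down, tool x at heading yaw; y axis = (sin,-cos)
    M=np.array([[np.cos(yaw),np.sin(yaw),0],[np.sin(yaw),-np.cos(yaw),0],[0,0,-1]])
    q=R.from_matrix(M).as_quat(); return np.r_[q[3],q[:3]]
E
python3 - <<'E'
from h import *
a=crop(cv2.imread("pics/top0.png"),235,185,80,75,5);b=crop(cv2.imread("pics/scene0.png"),215,190,90,75,5)[:,:400]
cv2.imwrite("pics/c1.png",np.hstack([a,b]))
print(onplane("top",[[245,200],[302,200],[305,240],[248,246]],.064))
E
```

```text
[[ 0.62371372  0.14937472  0.064     ]
 [ 0.63062129 -0.04423485  0.064     ]
 [ 0.48459935 -0.05765894  0.064     ]
 [ 0.45671329  0.12792607  0.064     ]]
```

View pics/c1.png

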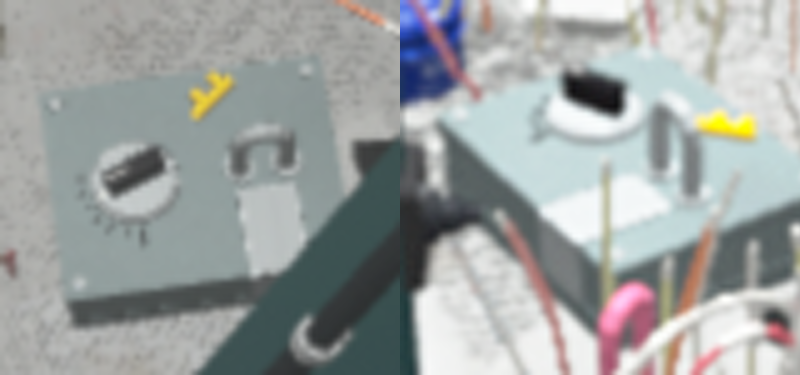

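Shackle candidates: the grey U on the lid at top (288,215), and a pink U in the scene view near (340,254), off the box among the rods. The grey steel one standing in the lid beside the yellow joiner is the one meant, and this crop confirms it. The dial pointer faces left and slightly toward the robot, which is roughly notch 4. The long zero mark is at top (263,232).

```bash
cat > pose.py <<'E'
from h import *
from scipy.optimize import least_squares
def box2w(p,l): 
    x,y,a=p; l=np.atleast_2d(l)/1000.; c,s=np.cos(a),np.sin(a)
    return np.c_[x+c*l[:,0]-s*l[:,1],y+s*l[:,0]+c*l[:,1],l[:,2]]
E
python3 - <<'E'
from pose import *
def pick(n,x0,y0,pts,sub):
    g=cv2.cvtColor(cv2.imread(f"pics/{n}0.png"),cv2.COLOR_BGR2GRAY)
    p=(np.float32(pts)+.5)/5-.5+[x0,y0]; p=p.astype(np.float32)
    q=cv2.cornerSubPix(g,p.reshape(-1,1,2).copy(),(2,2),(-1,-1),(3,30,.01))[:,0] if sub else p
    return p,q
for sub in (0,1):
    T=pick("top",235,185,[[42,97],[318,57],[72,298]],sub)[1]; S=pick("scene",215,190,[[440-400,122],[640-400,48]],sub)[1]
    print(T,S)
    LT=[[77,97,64],[77,-97,64],[-77,97,64]]; LS=[[-77,97,64],[77,97,64]]
    for w in (0,1):
        f=lambda p:np.r_[(proj("top",box2w(p,LT))-T).ravel(),w*(proj("scene",box2w(p,LS))-S).ravel()]
        r=least_squares(f,[.55,.04,.1]); print(r.x,r.fun.round(2))
p=r.x
d=onplane("top",pick("top",235,185,[[137,181]],0)[0],.0725); print("disc",d, box2w(p,[0,40,72.5]))
b=onplane("top",pick("top",235,185,[[105,183],[163,153]],0)[0],.0935); print("bar",b,np.degrees(np.arctan2(*(b[0]-b[1])[[1,0]])))
m=onplane("top",pick("top",235,185,[[137,181],[143,240]],0)[0],.068); print("zero dir",np.arctan2(*(m[1]-m[0])[[1,0]]))
for n,x0,y0 in(("top",235,185),("scene",215,190)):
    print(n,((proj(n,box2w(p,[[0,40,72.5],[0,40,93.5],[0,-46,122],[0,-62,64],[0,-30,64],[-77,-97,64]]))-[x0,y0]+.5)*5-.5).round(0).tolist())
E
```

```text
[[243.  204. ]
 [298.2 196. ]
 [249.  244.2]] [[222.6 214. ]
 [262.6 199.2]]
[0.55374722 0.04628358 0.19749568] [-0.38 -0.5   0.84 -0.74 -0.45  1.11 -0.   -0.    0.   -0.  ]
[0.55387134 0.04570251 0.20967591] [-0.43 -0.18  0.68 -1.03  0.06  1.36 -1.11 -0.36  1.28 -0.54]
[[242.39406 203.05159]
 [298.2     196.     ]
 [247.67583 245.17384]] [[222.6 214. ]
 [262.6 199.2]]
[0.55302    0.04868899 0.18475728] [-0.25  0.25  0.48 -0.29 -0.22  0.01 -0.   -0.    0.   -0.  ]
[0.5533113  0.04756288 0.19949995] [-0.19  0.61  0.41 -0.68  0.53  0.29 -1.33 -0.84  1.29 -0.76]
disc [[0.54467056 0.08664462 0.0725    ]] [[0.54538413 0.08676951 0.0725    ]]
bar [[0.53311463 0.10610758 0.0935    ]
 [0.55609693 0.06923538 0.0935    ]] 121.93512349675122
zero dir -2.993216087417471
top [[137.0, 180.0], [136.0, 167.0], [265.0, 129.0], [288.0, 163.0], [241.0, 170.0], [360.0, 260.0]]
scene [[193.0, 108.0], [193.0, 78.0], [276.0, 100.0], [292.0, 199.0], [260.0, 174.0], [212.0, 276.0]]
```

```bash
cat >> pose.py <<'E'
P=np.array([.5533,.0472,.193])
def st(tag=""):
    s=status.observe(); print(tag,round(s["t"],2),"pos",s["eef_pos"].round(4),"F",s["wrist_force"].round(1),"M",s["torque"].round(2),"w",round(s["grip_width"],4),"ff",round(s["finger_force"],1),"j",s["qpos"].round(3)); return s
E
python3 - <<'E'
from pose import *
d=box2w(P,[0,40,93])[0]
robot.movel([.219,-.559,.42],speed=.25)
q=quat(2.13)
robot.movep([d[0],d[1],.36],q); st()
set_gripper(.05)
robot.movel([d[0],d[1],.16],speed=.2); st()
robot.movel([d[0],d[1],.077],speed=.08,max_force=8); st("down")
a=crop(img("top"),225,165,100,95,4);b=crop(img("scene"),205,170,100,95,4)
cv2.imwrite("pics/c2.png",np.hstack([a,b]))
E
```

```text
3.58 pos [0.5459 0.0857 0.36  ] F [-0.2  0.5  0.2] M [ 0.01  0.01 -0.02] w 0.0855 ff 0.0 j [ 0.031  0.198  1.42  -0.     1.523 -0.527]
 5.17 pos [0.5465 0.0865 0.161 ] F [ 0.3 -0.6 -0.6] M [0.   0.02 0.04] w 0.05 ff 0.0 j [ 0.032  0.366  1.696 -0.     1.078 -0.527]
down 6.35 pos [0.5461 0.0865 0.0775] F [-0.   1.1  0.2] M [ 0.01 -0.02 -0.01] w 0.05 ff 0.0 j [ 0.032  0.477  1.771  0.     0.892 -0.527]
```

View pics/c2.png

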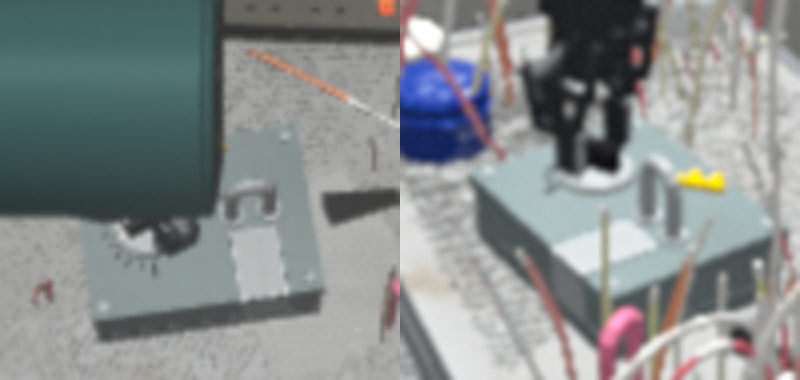

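The scene crop at (595,150) shows the open fingers on both sides of the black bar, and nothing else is touched. I'll close on the bar and read the forces.

Run:
```python
from pose import *
set_gripper(0.0); s=st("closed")
q0=s["qpos"].copy()
# anticlockwise from above: yaw up -> j6 down
for k in range(1,16):
    q=q0.copy(); q[5]-=.1*k; robot.goto_joints(q); s=st(f"{k}")
    if k>8 and abs(s["torque"][2])>1.2: break
```

```text
closed 6.87 pos [0.5485 0.0878 0.0779] F [ 4.5  6.  -0.3] M [ 0.88 -0.59 -0.01] w 0.0134 ff 59.9 j [ 0.033  0.477  1.769  0.003  0.89  -0.527]
1 7.12 pos [0.5486 0.088  0.0779] F [-0.2  0.2 -1.3] M [0.06 0.09 0.01] w 0.0134 ff 59.9 j [ 0.033  0.477  1.769  0.003  0.889 -0.625]
2 7.37 pos [0.5487 0.0881 0.0779] F [ 1.6  2.5 -1.8] M [ 0.25 -0.05  0.18] w 0.0137 ff 59.8 j [ 0.033  0.477  1.769  0.003  0.889 -0.723]
3 7.62 pos [0.5488 0.0881 0.0779] F [ 3.2  3.3 -2.5] M [ 0.51 -0.26  0.08] w 0.0134 ff 59.7 j [ 0.033  0.478  1.769  0.003  0.889 -0.822]
4 7.87 pos [0.549  0.0883 0.0779] F [ 2.5  4.  -3.6] M [ 0.58 -0.24 -0.03] w 0.0133 ff 59.7 j [ 0.033  0.478  1.769  0.004  0.889 -0.923]
5 8.12 pos [0.549  0.0884 0.0779] F [ 2.9  5.6 -3.4] M [ 0.66 -0.36  0.09] w 0.0135 ff 59.6 j [ 0.033  0.478  1.768  0.004  0.889 -1.023]
6 8.37 pos [0.5491 0.0885 0.0779] F [ 3.1  4.8 -3.5] M [ 0.81 -0.39  0.09] w 0.0135 ff 59.6 j [ 0.033  0.478  1.768  0.004  0.889 -1.123]
7 8.62 pos [0.5492 0.0887 0.0779] F [ 3.5  6.2 -3.9] M [ 0.89 -0.39 -0.01] w 0.0134 ff 59.6 j [ 0.034  0.478  1.768  0.004  0.889 -1.223]
8 8.87 pos [0.5492 0.0888 0.0779] F [ 4.   7.8 -4.9] M [ 1.   -0.42  0.18] w 0.0133 ff 59.6 j [ 0.034  0.478  1.768  0.005  0.889 -1.323]
9 9.12 pos [0.5493 0.089  0.0779] F [ 4.   7.3 -4.1] M [ 1.12 -0.44  0.1 ] w 0.0136 ff 59.6 j [ 0.034  0.478  1.768  0.005  0.888 -1.423]
10 9.37 pos [0.5493 0.0891 0.0779] F [ 3.8  8.  -4.3] M [ 1.21 -0.41 -0.02] w 0.0134 ff 59.6 j [ 0.034  0.478  1.768  0.005  0.888 -1.523]
11 9.62 pos [0.5493 0.0893 0.0779] F [ 3.6  8.5 -5.1] M [ 1.38 -0.43  0.14] w 0.0138 ff 59.6 j [ 0.034  0.478  1.768  0.006  0.888 -1.623]
12 9.87 pos [0.5492 0.0895 0.0779] F [ 3.2 10.1 -4.6] M [ 1.45 -0.47  0.11] w 0.0135 ff 59.6 j [ 0.034  0.478  1.768  0.006  0.888 -1.723]
13 10.12 pos [0.5493 0.0895 0.078 ] F [ 2.5  9.4 -3.9] M [ 1.36 -0.43 -2.12] w 0.0133 ff 83.2 j [ 0.033  0.478  1.768  0.008  0.889 -1.819]
```

The zero stop was reached about 1.2 rad back, with a 2.1 N m reaction. The dial centre is really about (0.549, 0.0895). I'll unload, re-grip centred at zero, look, then turn.

Run:
```python
from pose import *
q=status.observe()["qpos"].copy(); q[5]=-1.735; robot.goto_joints(q); st("unload")
set_gripper(.045); st("open")
robot.movel([.549,.0897,.077],speed=.03); robot.movel([.549,.0897,.145],speed=.15)
robot.movel([.47,.0897,.30],speed=.3)
st(); a=crop(img("top"),225,165,100,95,4);b=crop(img("scene"),205,170,100,95,4)
cv2.imwrite("pics/c3.png",np.hstack([a,b]))
```

```text
unload 10.37 pos [0.5493 0.0896 0.0779] F [ 3.1  3.6 -2.1] M [ 0.27 -0.18 -0.18] w 0.0129 ff 59.9 j [ 0.033  0.478  1.768  0.008  0.888 -1.734]
open 10.78 pos [0.5492 0.0893 0.0781] F [-0. -0.  0.] M [ 0.05 -0.04 -0.05] w 0.0448 ff 0.0 j [ 0.033  0.477  1.768  0.007  0.889 -1.735]
 12.36 pos [0.4696 0.0896 0.2985] F [ 0.4 -0.4 -0.9] M [ 0.01 -0.02 -0.04] w 0.0449 ff 0.0 j [ 0.039  0.117  1.67   0.006  1.35  -1.725]
```

View pics/c3.png

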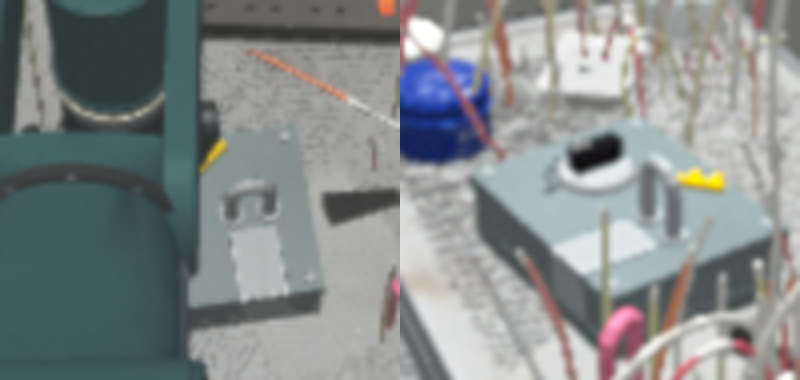

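The scene crop shows the bar (about (572,158) to (622,145)) parallel to the lid's left edge, so the dial is at zero. The joiner and shackle haven't moved. Now I'll grip and turn clockwise 0.9 rad.

Run:
```python
from pose import *
c=[.549,.0897]; y0=3.335
robot.movep([*c,.145],quat(y0)); robot.movel([*c,.077],speed=.08,max_force=8); st("down")
set_gripper(0.); s=st("grip")
q0=s["qpos"].copy()
for k in range(1,10):
    q=q0.copy(); q[5]+=.1*k; robot.goto_joints(q); st(k)
set_gripper(.045); st("open")
robot.movel([*c,.145],speed=.15)
robot.movel([.47,.0897,.30],speed=.3)
a=crop(img("top"),225,165,100,95,4);b=crop(img("scene"),205,170,100,95,4)
cv2.imwrite("pics/c4.png",np.hstack([a,b]))
```

```text
down 14.19 pos [0.5494 0.0897 0.0774] F [ 0.3  0.3 -0.2] M [ 0.01 -0.04  0.04] w 0.0447 ff 0.0 j [ 0.038  0.481  1.762 -0.     0.897 -1.726]
grip 14.57 pos [0.5494 0.0896 0.0777] F [-1.  -0.9  6.4] M [-0.08  0.19 -0.15] w 0.0139 ff 59.2 j [ 0.038  0.481  1.762 -0.     0.897 -1.726]
1 14.82 pos [0.5494 0.0895 0.0777] F [-0.6 -1.3  0.5] M [-0.21  0.02 -0.06] w 0.0133 ff 60.1 j [ 0.038  0.481  1.762 -0.     0.897 -1.629]
2 15.07 pos [0.5495 0.0893 0.0777] F [-0.5 -1.8  1.6] M [-0.51  0.02 -0.15] w 0.0135 ff 60.2 j [ 3.700e-02  4.810e-01  1.762e+00 -1.000e-03  8.970e-01 -1.530e+00]
3 15.32 pos [0.5494 0.0892 0.0777] F [-0.2 -5.6  1.8] M [-0.85 -0.03 -0.13] w 0.0133 ff 60.2 j [ 3.700e-02  4.810e-01  1.762e+00 -1.000e-03  8.970e-01 -1.431e+00]
4 15.57 pos [0.5494 0.089  0.0777] F [-0.4 -5.6  1.7] M [-0.86  0.05  0.01] w 0.0138 ff 60.2 j [ 3.700e-02  4.810e-01  1.762e+00 -1.000e-03  8.970e-01 -1.331e+00]
5 15.82 pos [0.5493 0.0889 0.0777] F [ 0.  -6.3  1.4] M [-1.01  0.1  -0.09] w 0.0133 ff 60.3 j [ 0.037  0.481  1.762 -0.002  0.897 -1.23 ]
6 16.07 pos [0.5493 0.0887 0.0777] F [-0.4 -6.8  1.2] M [-1.15  0.12 -0.04] w 0.0136 ff 60.3 j [ 0.037  0.481  1.762 -0.002  0.898 -1.131]
7 16.32 pos [0.5492 0.0885 0.0777] F [-0.2 -7.9  2.1] M [-1.24  0.15  0.02] w 0.0136 ff 60.3 j [ 0.037  0.481  1.763 -0.002  0.898 -1.031]
8 16.57 pos [0.5491 0.0884 0.0777] F [-0.5 -8.3  2.2] M [-1.31  0.19 -0.06] w 0.0133 ff 60.4 j [ 0.037  0.481  1.763 -0.002  0.898 -0.93 ]
9 16.82 pos [0.5491 0.0883 0.0777] F [-1.8 -8.4  3.1] M [-1.5   0.21 -0.08] w 0.0133 ff 60.4 j [ 0.037  0.481  1.763 -0.003  0.898 -0.831]
open 17.23 pos [0.5495 0.09   0.0777] F [0.1 0.4 0.4] M [0.02 0.01 0.01] w 0.045 ff 0.0 j [ 0.038  0.481  1.762  0.     0.897 -0.827]
```

View pics/c4.png

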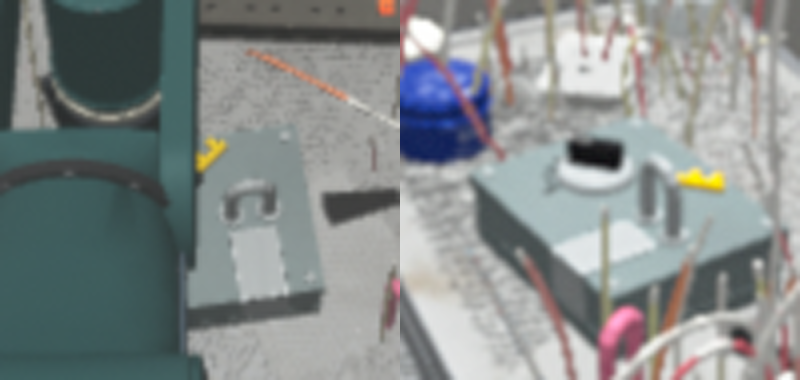

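Run:
```python
from pose import *
c=np.array([.549,.0897])
for a in (0,.6,.9,1.2):
    h=np.pi+.193-a; e=np.array([np.cos(h),np.sin(h)])*.021
    print(a,((proj("scene",[[*(c+e),.0935],[*(c-e),.0935],[*(c+e),.0725],[*(c-e),.0725]])-[205,170]+.5)*4-.5+[400,0]).round(0).tolist())
# bar blob: principal axis in scene crop at c3, c4, c1
for f in("c3","c4"):
    im=cv2.imread(f"pics/{f}.png")[120:185,560:635].max(2); m=(im<70).astype(np.uint8)
    y,x=np.nonzero(m); print(f,x.min()+560,x.max()+560,[(xx+560,y[x==xx].min()+120,y[x==xx].max()+120) for xx in (15,25,35,45,55) if (x==xx).any()])
cv2.imwrite("pics/c5.png",np.hstack([crop(cv2.imread(f"pics/{f}.png"),530,110,120,110,3.3) for f in("c3","c4")]))
```

```text
0 [[573.0, 148.0], [621.0, 131.0], [574.0, 172.0], [621.0, 155.0]]
0.6 [[569.0, 139.0], [625.0, 139.0], [569.0, 164.0], [626.0, 164.0]]
0.9 [[570.0, 135.0], [624.0, 144.0], [571.0, 159.0], [624.0, 168.0]]
1.2 [[574.0, 131.0], [620.0, 148.0], [575.0, 155.0], [621.0, 172.0]]
c3 571 619 [(575, np.int64(153), np.int64(168)), (585, np.int64(150), np.int64(168)), (595, np.int64(142), np.int64(165)), (605, np.int64(138), np.int64(161)), (615, np.int64(138), np.int64(157))]
c4 570 620 [(575, np.int64(142), np.int64(161)), (585, np.int64(145), np.int64(162)), (595, np.int64(142), np.int64(164)), (605, np.int64(143), np.int64(165)), (615, np.int64(145), np.int64(167))]
```

View pics/c5.png

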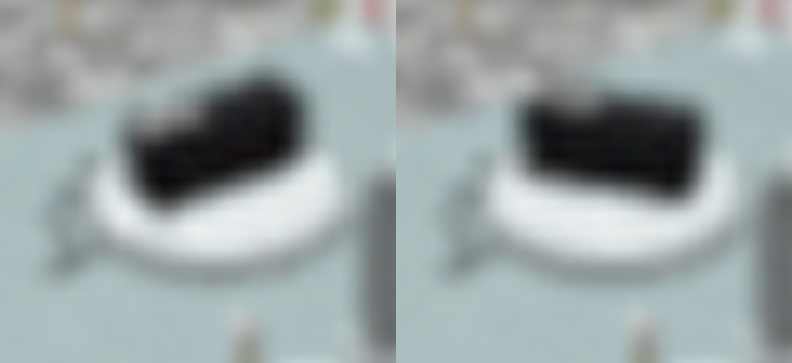

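The bar's bottom-edge slope is about 0.15, against 0.17 predicted for 0.9 rad and 0 for 0.6 rad. The left picture matches zero, so the dial is at notch 3. Now the shackle.

Run:
```python
from pose import *
p=P.copy(); p[:2]+=np.array([.5492,.0894])-box2w(P,[0,40,0])[0,:2]; p[2]=.195
c=box2w(p,[0,-46,0])[0,:2]; yaw=.195+np.pi/2; print(c)
print((proj("top",box2w(p,[[0,-46,122]])), proj("scene",box2w(p,[[0,-46,122]]))))
robot.movep([*c,.20],quat(yaw)); st()
set_gripper(.045)
b=robot.movel([*c,.098],speed=.08,max_force=6); st(f"down {b}")
if not b:
    set_gripper(0.); s=st("grip")
    if s["grip_width"]>.008:
        # unload sideways: take up the displacement the grip caused
        e=s["eef_pos"]; robot.movel([e[0]+(e[0]-c[0]),e[1]+(e[1]-c[1]),.098],speed=.02); st("rec")
```

```text
[0.56578542 0.00501448]
(array([[286.78741141, 209.47031153]]), array([[270.55931135, 208.84761856]]))
 19.35 pos [0.565  0.0053 0.199 ] F [ 0.6  0.4 -0.7] M [-0.02  0.02 -0.01] w 0.0451 ff 0.0 j [-1.130e-01  3.420e-01  1.624e+00  1.000e-03  1.178e+00 -3.100e-01]
down False 20.99 pos [0.5663 0.005  0.0986] F [ 0.6 -0.1  0.1] M [0.   0.01 0.02] w 0.0451 ff 0.0 j [-0.113  0.462  1.724 -0.     0.953 -0.308]
grip 21.39 pos [0.566  0.005  0.0984] F [-0.8 -0.9  4.6] M [-0.08  0.12 -0.07] w 0.01 ff 58.5 j [-0.113  0.463  1.725 -0.     0.954 -0.308]
rec 21.64 pos [0.5661 0.005  0.0984] F [-1.9  0.1  6.1] M [-0.    0.35 -0.04] w 0.01 ff 58.9 j [-0.113  0.463  1.724  0.     0.955 -0.308]
```

Run:
```python
from pose import *
c=status.observe()["eef_pos"]
b=robot.movel([c[0],c[1],.112],speed=.02,max_force=15); st(f"lift1 {b}")
if not b:
    b=robot.movel([c[0],c[1],.225],speed=.06,max_force=15); st(f"lift2 {b}")
robot.dwell(.3); st()
a=crop(img("top"),225,165,100,95,4);b=crop(img("scene"),205,130,100,135,4)
a=np.vstack([a,np.zeros((160,400,3),np.uint8)])
cv2.imwrite("pics/c6.png",np.hstack([a,b]))
```

```text
lift1 False 22.49 pos [0.5661 0.005  0.112 ] F [ 0.   0.2 -1.8] M [-0.02 -0.03 -0.  ] w 0.01 ff 58.4 j [-0.113  0.445  1.713  0.     0.984 -0.308]
lift2 False 24.52 pos [0.5659 0.005  0.2247] F [-0.3 -0.2 -1.6] M [ 0.07  0.01 -0.03] w 0.0105 ff 58.4 j [-0.113  0.317  1.593  0.     1.233 -0.308]
 24.82 pos [0.5661 0.005  0.2249] F [-0.  -0.5 -2.1] M [ 0.05 -0.    0.01] w 0.0102 ff 58.4 j [-0.113  0.316  1.593 -0.     1.233 -0.308]
```

View pics/c6.png

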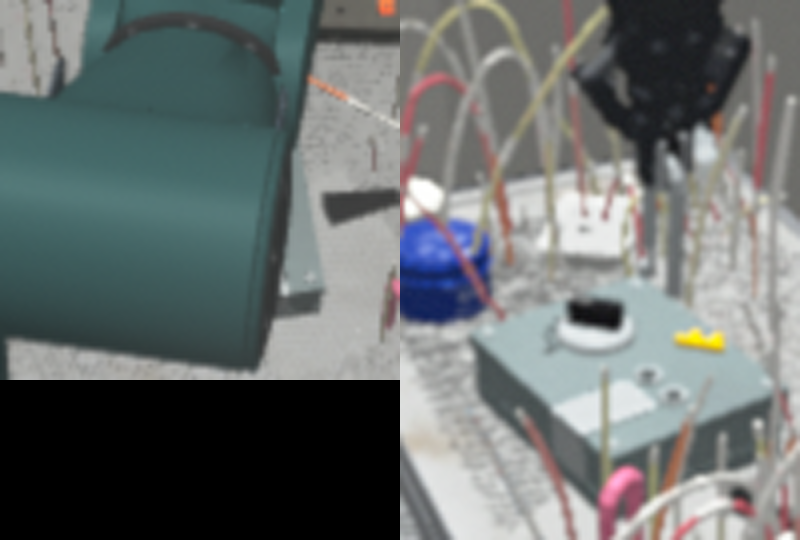

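The shackle is out. It hangs upright in the gripper at (665,220), both lid holes are empty at (648,375) and (672,395), and its feet are about 84 mm above the lid. The dial is still at notch 3 and the joiner is in place.

```bash
python3 -c "
from cell import order
print(order.hand_in())"
```

```text
the job is handed in; nothing more can be done
None
```

I turned the dial back to its zero stop, then clockwise three clicks to notch 3; the shackle is out of the lid and held upright with its feet about 84 mm above it, and the job was handed in at about 25 s of the 64 s limit.

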